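# Fill the cook's caddy

## Robot

A 6-joint arm with a two-finger parallel gripper is mounted at the origin on a cart in front of the work surface, level with it; the furniture and walls round the work are solid. World frame = base frame: x ahead of the robot, y to its left, z up, the work surface at z = 0. Lengths are in mm, angles in rad, forces in N, time in s.
With the tool pointing down it reaches from about 225 to 875 mm from the base axis. Payload 3.4 kg.
Tool frame: the origin (TCP) lies midway between the tips of the shut fingers; the grasp point (between the pads) lies 19 mm behind it; z points along the fingers, y is the line along which they close (so a half turn about z gives the same grasp; the last joint's range is limited). The gripper opens to 85 mm and grips with 20 to 120 N. Pads are 22 mm wide; open, the fingers measure 114 mm over their backs; the gripper's body (76 mm by 85 mm) begins 54 mm behind the grasp point. The pads swing forward as they close: fully open they stand 13 mm farther back than shut.
Start: joints at [1.209, 0.276, 1.505, -0, 1.361, -0.121], TCP at [137.141, 558.44, 231.328] pointing down, gripper open.
Joint ranges: [-2.89, 2.89], [-0.75, 2.08], [0.22, 2.7], [-1.18, 4.32], [0.11, 2.71], [-2.7, 2.7]. Speed limits (rad/s): [2.57, 2.57, 3.14, 3.14, 3.14, 3.14].

## Interface

Orientations are given as [roll, pitch, yaw] about the fixed x, y, z axes, in that order (R = Rz(yaw) Ry(pitch) Rx(roll)).
In Python, from workcell import ctrl, vision gives the robot as it stands.
- The arm moves only by the tool carry_out, never from a script. Its argument "deltas" is a list of rows, each a list of 3 entries, a list of its own where there are three numbers: the shift along the world's x, y, z in mm, then the turn, a rotation vector about the world's x, y, z in degrees, then the opening, from 0 (shut) to 1 (fully open). In form: [[[tx, ty, tz], [wx, wy, wz], jaw], ...]. A call has 1 to 10 rows; each row shifts and turns the commanded pose from where the row before left it; what a row does not reach is not made up. A row lasts 1/8 s, in which the tool goes at most 62.5 mm and 10.7 degrees, less where a joint would pass 70% of its speed; a pose out of reach is approached as far as the arm can. A call is refused whole if a number of a shift passes 62.5 or a number of a turn 10.7, either way. A call with a gripper value outside its range is refused whole. The fingers move at their own pace and stop on an object; "grip_force" is the grip in N (left out, the last holds). Time passes only in rows, so rows that do not move let the fingers close. It gives the time, the measured TCP pose, the force, the opening and the grip force at its end, in the units of the state.
- ctrl.state(): the state, without advancing time (a new reading comes with each control period).
- vision.snapshot(name): name is "side" or "top"; returns a dict with "frame" (400x640x3 uint8, red, green, blue), "mtx" (3x3 intrinsics, pixels), "extrinsics" (4x4, takes a point from camera to world coordinates). Camera axes: x right, y down, z forward; pixel columns grow to the right and rows downward; lengths in mm; the calibration is good to about 2 mm. A picture is of the moment at which its call begins. There is no depth.
- ctrl.sign_off(): hands the job in; it is judged then, once.
The state is a dict: "clock": time; "q": joint angles; "joint_velocities": joint speeds; "effort": joint torques, N m; "tool_pos": TCP position; "tcp_rot": TCP orientation; "contact_force": force on the tool from outside, world axes, zero at the start; "ft_torque": the same for the moment, N m; "grip_width": finger opening in mm; "finger_force": force on a finger pad.
Only numpy, scipy, OpenCV 4.12 (cv2) and the standard library are available. Lean on these libraries where they do the work, as an engineer would, in place of code of your own. Each camera call takes 0.05 s, during which the arm holds its last target. There are 200 camera calls.

## Task

Fill the cook's caddy for today's cooking: stand the wooden grinder in the deep round cup, the slim glass tube in the narrow cup, the tall slim carton in the square cup and the egg-shaped timer in the low round dish, each upright and fully down on the floor of its holder. The squat carton and the wide spice jar do not belong in it: leave them where they stand.

Things in the scene. Friction and masses are not known exactly. Their poses are not given: they have to be found in the camera images.
- grinder: Plain turned wooden cylinder (a pepper grinder), 49 mm across, 130 mm high, 0.2 kg, open bore on top. Stands upright on the counter; origin at the centre of its underside, z up its height.
- glass_tube: Slim clear glass spice tube with a grey metal cap, 25 mm across, 79 mm high with the cap (the cap is the top 17 mm, as wide as the glass), about 0.06 kg. Stands upright on the counter; origin at the centre of its underside, z up its height.
- tall_carton: Small tall yellow carton, 31 mm (its x) by 36 mm (its y) and 74 mm high, 0.09 kg. Stands upright on the counter; origin at the centre of its underside, z up its height.
- timer: Egg-shaped steel kitchen timer, 53 mm across at its widest, about 28 mm up, 72 mm high, 0.14 kg; flat foot, narrowing to a rounded top. Stands upright on the counter; origin at the centre of its underside, z up its height.
- squat_carton: Look-alike that stays: squat blue and white carton, 37 mm (x) by 51 mm (y) and only 46 mm high. Stands upright on the counter; origin at the centre of its underside, z up its height.
- spice_jar: Look-alike that stays: wide glass spice jar with a green screw cap, 44 mm across, 101 mm high. Stands upright on the counter; origin at the centre of its underside, z up its height. (Not listed: the sink tap at the left, beside where the tool starts: rise 0.2 m before turning; a garlic bulb and a lemon, under 60 mm high, nearest the robot; taller kitchenware along the back.)
- deep_cup: White stoneware cup for the grinder, the tallest holder: round, 71 mm outside, 65 mm inside, rim 56 mm above its underside. Origin: centre of its underside, 8 mm above the counter; x across the caddy's row of holders, y along it. Inner floor 5 mm above the underside. Fixed. The caddy is a light wooden tray, 322 by 92 mm, side walls 26 mm high, a grip 65 mm high at each end.
- narrow_cup: White stoneware cup for the glass tube, the narrowest holder: round, 48 mm outside, 41 mm inside, rim 36 mm above its underside. Origin: centre of its underside, 8 mm above the counter; x across the caddy's row of holders, y along it. Inner floor 5 mm above the underside. Fixed. The four holders stand in one row, 75 mm apart, in any order, all at the same yaw.
- square_cup: White stoneware cup for the tall carton: rectangular, 47 mm (x) by 52 mm (y) inside, walls 3 mm, rim 36 mm above its underside. Origin: centre of its underside, 8 mm above the counter; x across the caddy's row of holders, y along it. Inner floor 5 mm above the underside. Fixed. The carton stands square in it, its 31 mm side along the holder's x.
- low_dish: White stoneware dish for the timer, the lowest holder: round, 74 mm outside, 68 mm inside, rim 19 mm above its underside. Origin: centre of its underside, 8 mm above the counter; x across the caddy's row of holders, y along it. Inner floor 5 mm above the underside. Fixed. Fingers that close along x (across the row) meet no neighbouring holder or thing.
Things that resemble listed ones, but are neither listed nor needed, are in the scene too. Leave any blue look-alike of the glass_tube alone. Several things have the shape of the tall_carton; the one meant has the colours described above.

How it is judged:
By the outcome, as a careful person would: the job done as asked, in the order asked, and still so for the second after the job is handed in, with the robot touching nothing.
It also fails if it takes over 101 s, if anything falls off the work surface, if the arm or the gripper's body presses on something with over 40 N, if the wrist force passes 120 N, or if a joint passes its speed limit or range.

## Working session

There is one attempt and no reset: what is moved stays moved. The work goes in short steps, Python scripts to look and compute and a tool call to move; the robot and the scene stay as the last step left them, time stands still between calls to the robot, and variables do not carry over. Pictures are saved under pics/ and viewed, at most 14 in all, crops included, and the job is handed in when it is done.

Besides the shell and the picture viewer there is one more tool, called after "Call:" as name(argument=value, ...) on one line, values as JSON. carry_out: Moves the arm, as the interface text tells. Its arguments: {"type":"object","properties":{"deltas":{"type":"array"},"grip_force":{"type":"number"}},"required":["deltas"]}

```bash
ls; mkdir -p pics; cat > h.py <<'E'
import numpy as np, cv2
from workcell import ctrl, vision
def snap(n,f=None):
    s=vision.snapshot(n); 
    if f: cv2.imwrite(f,s['frame'][:,:,::-1])
    np.savez('last_'+n,**{k:np.array(v) for k,v in s.items() if k in('frame','mtx','extrinsics')})
    return s
def load(n): return dict(np.load('last_'+n+'.npz'))
def ray(s,uv):
    d=np.linalg.inv(s['mtx'])@[uv[0],uv[1],1]; E=s['extrinsics']
    return E[:3,3],E[:3,:3]@d
def onz(s,uv,z):
    o,d=ray(s,uv); return o+d*(z-o[2])/d[2]
def proj(s,p):
    E=np.linalg.inv(s['extrinsics']); c=s['mtx']@(E[:3,:3]@np.array(p)+E[:3,3]); return c[:2]/c[2]
E
python3 - <<'E'
from h import *
for n in('top','side'):
    s=snap(n,f'pics/{n}0.png'); print(n,s['mtx'].tolist(),np.round(s['extrinsics'],3).tolist())
print(ctrl.state())
E
```

```text
pics
top [[488.80125075987183, 0.0, 313.47839672531813], [0.0, 488.80125075987183, 186.94846837007088], [0.0, 0.0, 1.0]] [[0.009, -0.997, 0.083, 429.99], [-1.0, -0.009, 0.0, -118.842], [0.0, -0.083, -0.997, 1256.908], [0.0, 0.0, 0.0, 1.0]]
side [[363.1729797581339, 0.0, 329.2927832621888], [0.0, 363.1729797581339, 204.30113627863452], [0.0, 0.0, 1.0]] [[0.891, -0.228, 0.394, 221.586], [-0.455, -0.438, 0.775, -778.1], [-0.004, -0.869, -0.494, 474.61], [0.0, 0.0, 0.0, 1.0]]
{'clock': 0.1, 'q': array([ 1.20900695e+00,  2.76511613e-01,  1.50604194e+00, -1.42427352e-05,
        1.36072249e+00, -1.21004599e-01]), 'joint_velocities': array([ 0.00010942, -0.00069979, -0.00292732, -0.00182733, -0.00076201,
        0.00195067]), 'effort': array([ 7.82596471e-04, -4.17700839e+01, -2.46402133e+01, -3.51181061e-04,
        6.02893488e-03,  1.05013163e-05]), 'tool_pos': array([136.95217765, 557.93876297, 230.52360636]), 'tcp_rot': array([-3.13991990e+00, -1.89377855e-04,  2.90081070e+00]), 'contact_force': array([-0.27791995,  0.24556848,  0.34594576]), 'ft_torque': array([0.00367747, 0.00431225, 0.00485978]), 'finger_force': 0.0, 'grip_width': 85.00781500036034}
```

View pics/top0.png

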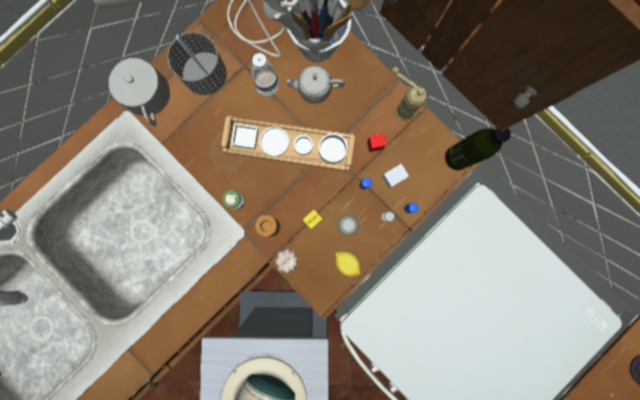

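View pics/side0.png

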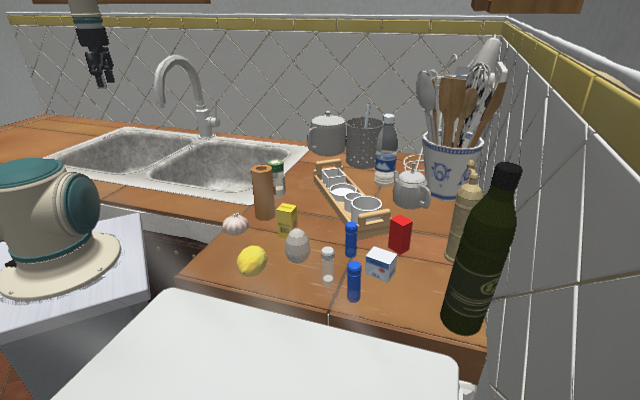

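Top: the caddy runs from (225,135) to (350,150), with the square cup at the left (243,137). Grinder at (266,226), yellow carton (312,218), timer (347,225) and clear tube (388,216). I'll enlarge both views.

```bash
python3 - <<'E'
from h import *
t=load('top')['frame'][100:280,215:435,::-1]; s=load('side')['frame'][150:310,220:440,::-1]
cv2.imwrite('pics/tc.png',cv2.resize(t,None,fx=3.3,fy=3.3,interpolation=2)); cv2.imwrite('pics/sc.png',cv2.resize(s,None,fx=3.5,fy=3.5,interpolation=2))
E
```

```text
(no output)
```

View pics/tc.png

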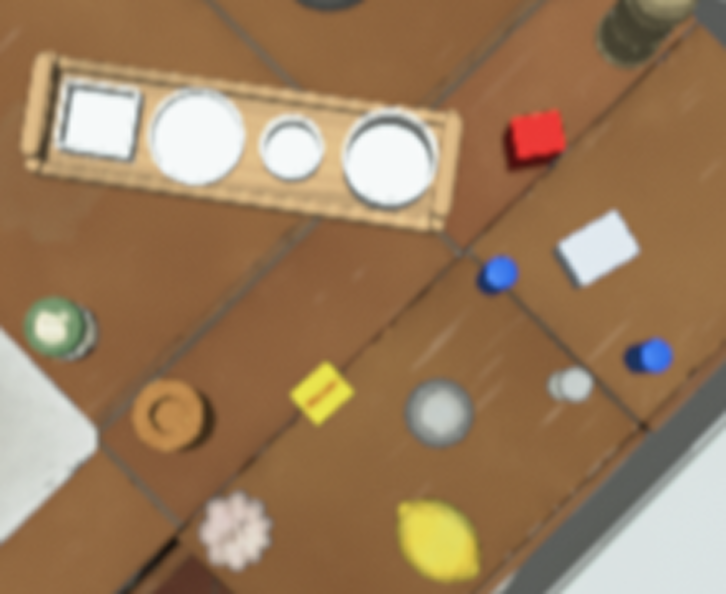

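View pics/sc.png

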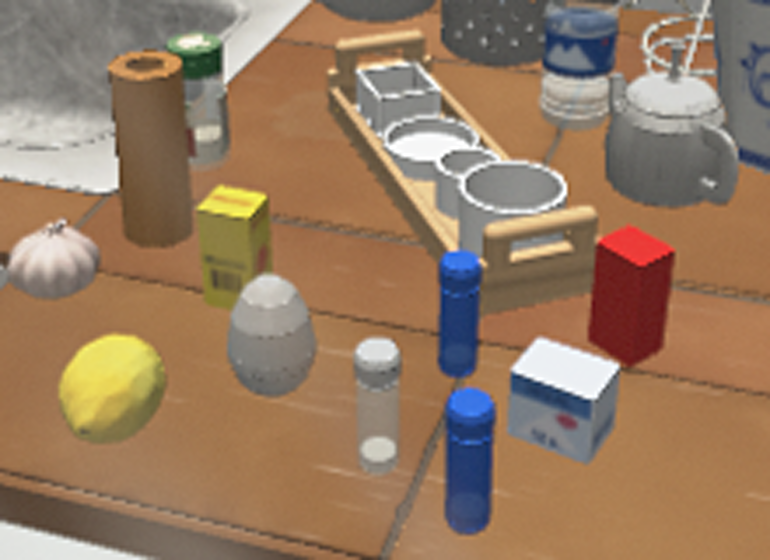

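Order along the row: square, low dish, narrow, deep (nearest the camera at right). Now I measure.

```bash
python3 - <<'E'
from h import *
s=load('top'); f=s['frame']; hsv=cv2.cvtColor(f,cv2.COLOR_RGB2HSV)
K=4
def blobs(mask_fn,roi,amin):
    u0,v0,u1,v1=roi; c=cv2.resize(f[v0:v1,u0:u1],None,fx=K,fy=K,interpolation=cv2.INTER_CUBIC)
    m=mask_fn(cv2.cvtColor(c,cv2.COLOR_RGB2HSV).astype(int)).astype(np.uint8)
    cs,_=cv2.findContours(m,cv2.RETR_EXTERNAL,cv2.CHAIN_APPROX_NONE); out=[]
    for k in cs:
        if cv2.contourArea(k)/K/K<amin: continue
        p=((k[:,0,:]+.5)/K-.5+[u0,v0]); out.append(p.astype(np.float32))
    return out
def desc(lbl,bl,z):
    for p in bl:
        w=np.array([onz(s,q,z)[:2] for q in p],np.float32); r=cv2.minAreaRect(w); e=cv2.minEnclosingCircle(w)
        M=cv2.moments(w.reshape(-1,1,2)); 
        print(lbl,'px',p.mean(0).round(1),'rect',np.round(r[0],1),np.round(r[1],1),round(r[2],1),'mom',round(M['m10']/M['m00'],1),round(M['m01']/M['m00'],1),'circ',np.round(e[0],1),round(e[1],1))
W=lambda h:(h[...,1]<45)&(h[...,2]>140)
for z in(27,44,64): desc(f'white{z}',blobs(W,(228,118,352,168),30),z)
desc('yellow',blobs(lambda h:(abs(h[...,0]-28)<6)&(h[...,1]>140)&(h[...,2]>150),(298,200,330,235),20),74)
desc('grinder',blobs(lambda h:(h[...,2]>150)&(h[...,0]<20)&(h[...,1]>110),(250,205,284,245),40),130)
desc('timer28',blobs(lambda h:(h[...,1]<70),(333,205,364,245),40),28)
desc('cap',blobs(lambda h:(h[...,1]<60)&(h[...,2]>130),(376,205,402,228),8),79)
desc('jar',blobs(lambda h:(h[...,0]>40)&(h[...,0]<90),(220,185,250,215),40),101)
for u,v in[(266,226),(260,226),(277,229),(347,225),(338,225),(390,216),(383,217),(312,218),(250,140),(262,155)]: print((u,v),hsv[v,u])
E
```

```text
white27 px [302.9 144.2] rect [640.5 -90.5] [51.4 49.6] 0.5 mom 640.9 -90.5 circ [640.9 -90.9] 26.2
white27 px [332.6 147.3] rect [ 633.7 -166.5] [73.5 76.2] 66.5 mom 633.7 -166.4 circ [ 633.4 -166.4] 39.2
white27 px [274.  140.9] rect [649.  -17.2] [74.9 76.5] 72.0 mom 648.9 -17.0 circ [649.2 -16.2] 39.1
white27 px [244.7 136.2] rect [661.5  59.1] [63.9 59. ] 82.3 mom 661.4 59.4 circ [661.4  57.8] 40.5
white44 px [302.9 144.2] rect [637.6 -90.9] [50.7 48.9] 0.5 mom 638.0 -90.9 circ [638.  -91.3] 25.9
white44 px [332.6 147.3] rect [ 630.8 -165.8] [72.4 75.2] 66.5 mom 630.9 -165.8 circ [ 630.6 -165.7] 38.6
white44 px [274.  140.9] rect [646.  -18.6] [73.9 75.4] 72.0 mom 645.9 -18.5 circ [646.2 -17.6] 38.6
white44 px [244.7 136.2] rect [658.3  56.7] [63.  58.1] 82.3 mom 658.2 56.9 circ [658.2  55.4] 39.9
white64 px [302.9 144.2] rect [634.2 -91.3] [49.9 48.1] 0.5 mom 634.5 -91.4 circ [634.5 -91.7] 25.4
white64 px [332.6 147.3] rect [ 627.5 -165. ] [71.2 73.9] 66.5 mom 627.6 -165.0 circ [ 627.2 -165. ] 38.0
white64 px [274.  140.9] rect [642.4 -20.2] [72.6 74.2] 72.0 mom 642.3 -20.1 cir
[... 179 characters left out ...]
2.7 mom 451.1 -115.8 circ [ 451.1 -115.8] 23.6
grinder px [265.  225.2] rect [434.1  -7.6] [48.6 48.9] 27.4 mom 434.2 -7.9 circ [433.9  -9. ] 25.8
timer28 px [347.6 224.7] rect [ 437.8 -204.8] [50.9 51.4] 18.8 mom 437.8 -204.8 circ [ 437.7 -204.8] 25.9
cap px [387.5 216.2] rect [ 457.7 -297. ] [25.4 32.8] 18.9 mom 458.7 -297.2 circ [ 457.8 -297.1] 16.7
jar px [231.8 199. ] rect [496.3  75.3] [43.1 39.9] 78.2 mom 495.9 74.7 circ [494.8  75. ] 23.3
(266, 226) [ 16 149 190]
(260, 226) [ 16 155 130]
(277, 229) [ 16 155  66]
(347, 225) [ 77   9 204]
(338, 225) [ 22  25 113]
(390, 216) [ 77   9 208]
(383, 217) [ 45  15 171]
(312, 218) [ 24 178 219]
(250, 140) [ 90   3 249]
(262, 155) [ 18 100 201]
```

```bash
python3 - <<'E'
from h import *
s=load('side')
P={'grtop':(434,-8,130),'grbot':(434,-8,0),'ctop':(451,-116,74),'timtop':(438,-205,72),'timbot':(438,-205,0),'captop':(458.5,-301,79),'tubebot':(458.5,-301,0),'deeprim':(627.8,-165.4,64),'narrim':(638.1,-91.2,44),'dishrim':(648.3,-16.9,27),'sqrim':(658.6,57.4,44)}
for k,p in P.items(): print(k,((proj(s,p)-[220,150]+.5)*3.5).round())
E
```

```text
grtop [146.  63.]
grbot [163. 229.]
ctop [233. 201.]
timtop [269. 278.]
timbot [275. 378.]
captop [376. 347.]
tubebot [377. 464.]
deeprim [513. 185.]
narrim [469. 161.]
dishrim [431. 137.]
sqrim [398.  79.]
```

Both views agree within about 1 px, for objects and holders alike. I rise clear of the tap and cross to the grinder.

Call:
carry_out(deltas=[[[0, 0, 50], [0, 0, 0], 1], [[0, 0, 50], [0, 0, 0], 1], [[0, 0, 50], [0, 0, 0], 1], [[0, 0, 50], [0, 0, 0], 1], [[20, -40, 0], [0, 0, -6], 1], [[20, -40, 0], [0, 0, -6], 1], [[20, -40, 0], [0, 0, -6], 1], [[20, -40, 0], [0, 0, -6], 1], [[20, -40, 0], [0, 0, -6], 1], [[20, -40, 0], [0, 0, -6], 1]], grip_force=40)

```text
clock: 1.35
tool_pos: [257.4, 317.0, 431.0]
tcp_rot: [-3.141, 0.0, 2.269]
contact_force: [1.1, 0.2, 0.2]
grip_width: 85.5
finger_force: 0.0
```

Call:
carry_out(deltas=[[[22, -40, 0], [0, 0, -6], 1], [[22, -41, 0], [0, 0, -6], 1], [[22, -41, 0], [0, 0, -6], 1], [[22, -41, 0], [0, 0, -6], 1], [[22, -41, 0], [0, 0, -6], 1], [[22, -41, 0], [0, 0, -6], 1], [[22, -40, 0], [0, 0, -6], 1], [[22, -40, -50], [0, 0, -6], 1], [[0, 0, -50], [0, 0, 0], 1], [[0, 0, -50], [0, 0, 0], 1]])

```text
clock: 2.6
tool_pos: [431.4, -4.1, 283.2]
tcp_rot: [-3.141, -0.0, 1.433]
contact_force: [0.1, -0.4, -0.1]
grip_width: 85.5
finger_force: 0.0
```

```bash
python3 -c "
from h import *
s=ctrl.state(); print(s['tool_pos'].round(1),np.degrees(s['tcp_rot']).round(2),s['q'].round(2))"
```

```text
[431.4  -4.1 283.2] [-1.7997e+02 -1.0000e-02  8.2110e+01] [-0.17  0.03  1.68  0.    1.43 -0.03]
```

Call:
carry_out(deltas=[[[1, -1.5, -50], [0, 0, 0], 1], [[0, 0, -50], [0, 0, 0], 1], [[0, 0, -50], [0, 0, 0], 1], [[0, 0, -40], [0, 0, 0], 1], [[0, 0, -16], [0, 0, 0], 1], [[0, 0, 0], [0, 0, 0], 0], [[0, 0, 0], [0, 0, 0], 0], [[0, 0, 0], [0, 0, 0], 0], [[0, 0, 0], [0, 0, 0], 0]], grip_force=40)

```text
clock: 3.72
tool_pos: [432.9, -5.1, 80.2]
tcp_rot: [3.14, 0.0, 1.435]
contact_force: [-2.1, -1.2, 6.0]
grip_width: 48.0
finger_force: 41.7
```

Call:
carry_out(deltas=[[[0, 0, 40], [0, 0, 0], 0], [[0, 0, 50], [0, 0, 0], 0], [[0, 0, 50], [0, 0, 0], 0], [[0, 0, 0], [0, 0, 0], 0], [[0, 0, 0], [0, 0, 0], 0]])

```text
clock: 4.35
tool_pos: [431.7, -4.8, 218.5]
tcp_rot: [-3.141, -0.0, 1.435]
contact_force: [0.4, 0.5, -2.2]
grip_width: 47.6
finger_force: 42.9
```

```bash
python3 - <<'E'
from h import *
s=ctrl.state(); print(s['tool_pos'].round(1),np.degrees(s['tcp_rot']).round(2),s['contact_force'].round(1),s['grip_width'])
i=snap('side'); cv2.imwrite('pics/g1.png',cv2.resize(i['frame'][60:260,180:440,::-1],None,fx=3,fy=3)); print(proj(i,(434,-6,200))); 
E
```

```text
[431.7  -4.8 218.5] [-1.7995e+02 -1.0000e-02  8.2200e+01] [ 0.4  0.5 -2.2] 47.63679723148848
[257.8515521  138.45353065]
```

View pics/g1.png

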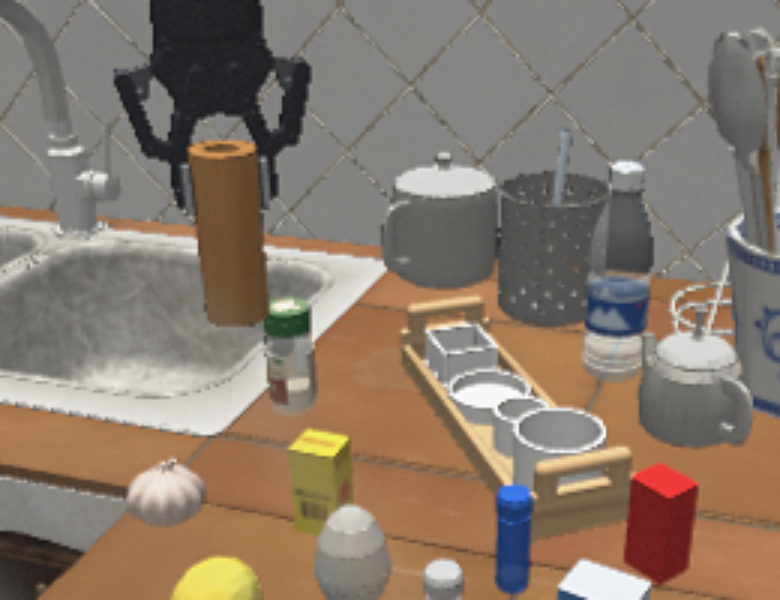

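The grinder is held upright and clear of everything. Its top is at about px (254.7,109.3) in the full side frame. I check its offset from the TCP.

```bash
python3 - <<'E'
from h import *
i=load('side'); print(onz(i,(180+224/3,60+148/3),268.5)); 
s=ctrl.state(); print(s['tool_pos'].round(1),s['joint_velocities'].round(3))
t=snap('top'); f=t['frame']; c=f[195:255,240:300]; h=cv2.cvtColor(c,cv2.COLOR_RGB2HSV).astype(int)
print(proj(t,(431.7,-7,268)))
E
```

```text
[430.9347242  -16.36147063 268.5       ]
[431.2  -4.7 217.8] [ 0.001  0.013  0.011 -0.001  0.    -0.   ]
[257.84607642 226.17349376]
```

Call:
carry_out(deltas=[[[33, -26, 0], [0, 0, 0], 0], [[33, -26, 0], [0, 0, 0], 0], [[33, -27, 0], [0, 0, 0], 0], [[33, -26, 0], [0, 0, 0], 0], [[33, -27, 0], [0, 0, 0], 0], [[32, -26, 0], [0, 0, 0], 0], [[0, 0, -20], [0, 0, 0], 0], [[0, 0, -20], [0, 0, 0], 0], [[0, 0, 0], [0, 0, 0], 0], [[0, 0, 0], [0, 0, 0], 0]])

```text
clock: 5.7
tool_pos: [629.4, -162.9, 178.7]
tcp_rot: [-3.141, -0.0, 1.435]
contact_force: [1.7, 0.3, -0.8]
grip_width: 47.7
finger_force: 42.8
```

```bash
python3 - <<'E'
from h import *
s=ctrl.state(); print(s['tool_pos'].round(1),np.degrees(s['tcp_rot']).round(2),s['contact_force'].round(1),s['grip_width'])
i=snap('side'); cv2.imwrite('pics/g2.png',cv2.resize(i['frame'][80:280,240:440,::-1],None,fx=3,fy=3)); 
p=s['tool_pos']
for q in((p[0],p[1]-3,p[2]-80),(627.8,-165.4,64)): print(((proj(i,q)-[240,80]+.5)*3).round())
E
```

```text
[ 629.4 -162.9  178.7] [-1.7995e+02 -1.0000e-02  8.2210e+01] [ 1.7  0.3 -0.8] 47.667650654535535
[384. 328.]
[380. 369.]
```

View pics/g2.png

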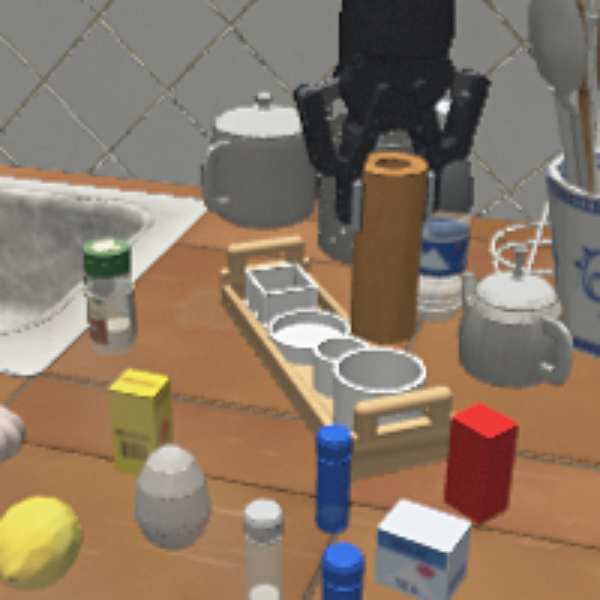

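The grinder hangs over the deep cup: its bottom is at about (385,332) in the crop and the rim centre at (379,371). I lower it.

Call:
carry_out(deltas=[[[-1, 0, -20], [0, 0, 0], 0], [[0, 0, -20], [0, 0, 0], 0], [[0, 0, -20], [0, 0, 0], 0], [[0, 0, -15], [0, 0, 0], 0], [[0, 0, -5], [0, 0, 0], 0], [[0, 0, -4], [0, 0, 0], 0], [[0, 0, 0], [0, 0, 0], 0]])

```text
clock: 6.62
tool_pos: [628.7, -163.1, 95.5]
tcp_rot: [3.141, 0.0, 1.435]
contact_force: [0.3, -0.2, -1.4]
grip_width: 47.9
finger_force: 42.9
```

Call:
carry_out(deltas=[[[0, 0, -2], [0, 0, 0], 0], [[0, 0, -1], [0, 0, 0], 0], [[0, 0, 0], [0, 0, 0], 0], [[0, 0, 0], [0, 0, 0], 0]])

```text
clock: 7.12
tool_pos: [628.9, -163.2, 93.2]
tcp_rot: [3.14, 0.001, 1.435]
contact_force: [-0.9, -0.6, 5.2]
grip_width: 48.1
finger_force: 43.7
```

Call:
carry_out(deltas=[[[0, 0, 0], [0, 0, 0], 1], [[0, 0, 0], [0, 0, 0], 1], [[0, 0, 0], [0, 0, 0], 1], [[0, 0, 30], [0, 0, 0], 1], [[0, 0, 40], [0, 0, 0], 1], [[0, 0, 50], [0, 0, 0], 1], [[-34, -28, 0], [0, 0, 0], 1], [[-34, -28, 0], [0, 0, 0], 0.7], [[-34, -28, 0], [0, 0, 0], 0.7], [[-34, -28, 0], [0, 0, 0], 0.7]])

```text
clock: 8.38
tool_pos: [491.3, -275.7, 212.1]
tcp_rot: [3.141, 0.0, 1.435]
contact_force: [-0.4, -0.9, 0.5]
grip_width: 59.8
finger_force: 0.0
```

```bash
python3 - <<'E'
from h import *
s=ctrl.state(); print(s['tool_pos'].round(1),s['grip_width'],s['contact_force'].round(1))
i=snap('side'); cv2.imwrite('pics/g3.png',cv2.resize(i['frame'][130:290,260:420,::-1],None,fx=3,fy=3)); 
E
```

```text
[ 491.3 -275.7  212.1] 59.79524368839625 [-0.4 -0.9  0.5]
```

View pics/g3.png

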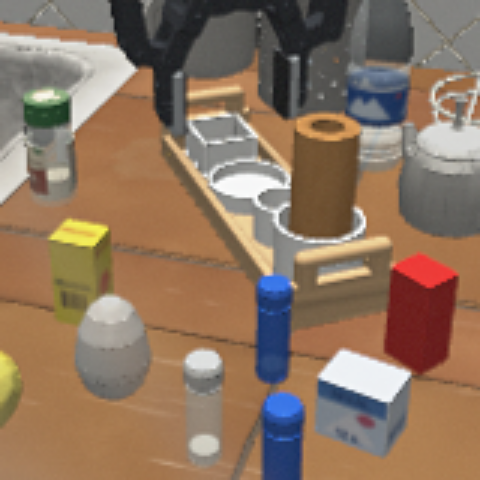

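The grinder stands upright in the deep cup, around (327,215) in the crop. Next the tube.

Call:
carry_out(deltas=[[[-33.5, -25.5, 0], [0, 0, 0], 0.7], [[0, 0, -50], [0, 0, 0], 0.7], [[0, 0, -40], [0, 0, 0], 0.7], [[0, 0, -30], [0, 0, 0], 0.7], [[0, 0, 0], [0, 0, 0], 0.7], [[0, 0, 0], [0, 0, 0], 0.7]])

```text
clock: 9.18
tool_pos: [459.8, -301.0, 93.2]
tcp_rot: [3.14, 0.001, 1.435]
contact_force: [0.6, -0.6, 0.2]
grip_width: 59.8
finger_force: 0.0
```

Call:
carry_out(deltas=[[[-1, 0, -30], [0, 0, 0], 0.7], [[0, 0, -21], [0, 0, 0], 0.7], [[0, 0, 0], [0, 0, 0], 0.7], [[0, 0, 0], [0, 0, 0], 0], [[0, 0, 0], [0, 0, 0], 0], [[0, 0, 0], [0, 0, 0], 0], [[0, 0, 0], [0, 0, 0], 0], [[0, 0, 0], [0, 0, 0], 0]], grip_force=25)

```text
clock: 10.18
tool_pos: [458.9, -301.3, 42.7]
tcp_rot: [3.139, 0.002, 1.435]
contact_force: [-0.2, 0.5, 6.6]
grip_width: 23.7
finger_force: 24.4
```

Call:
carry_out(deltas=[[[0, 0, 25], [0, 0, 0], 0], [[0, 0, 45], [0, 0, 0], 0], [[0, 0, 50], [0, 0, 0], 0], [[0, 0, 45], [0, 0, 0], 0], [[0, 40, 0], [0, 0, 0], 0], [[20, 40, 0], [0, 0, 0], 0], [[40, 40, 0], [0, 0, 0], 0], [[40, 40, 0], [0, 0, 0], 0], [[40, 40, 0], [0, 0, 0], 0], [[39, 9, 0], [0, 0, 0], 0]])

```text
clock: 11.42
tool_pos: [637.8, -88.4, 206.4]
tcp_rot: [-3.141, -0.001, 1.438]
contact_force: [0.5, 0.1, 0.1]
grip_width: 23.5
finger_force: 24.7
```

Call:
carry_out(deltas=[[[0, 0, 0], [0, 0, 0], 0], [[0, 0, 0], [0, 0, 0], 0]])

```text
clock: 11.68
tool_pos: [636.1, -91.5, 205.7]
tcp_rot: [-3.14, 0.0, 1.435]
contact_force: [0.8, 0.2, 0.2]
grip_width: 23.4
finger_force: 24.7
```

```bash
python3 - <<'E'
from h import *
s=ctrl.state(); print(s['tool_pos'].round(1),np.degrees(s['tcp_rot']).round(2),s['contact_force'].round(1),s['grip_width'])
i=snap('side'); cv2.imwrite('pics/t1.png',cv2.resize(i['frame'][60:260,260:420,::-1],None,fx=3,fy=3)); 
p=s['tool_pos']
for q in((p[0],p[1],p[2]-42.7),(638.1,-91.2,44)): print(((proj(i,q)-[260,60]+.5)*3).round())
E
```

```text
[636.1 -91.5 205.7] [-1.799e+02  1.000e-02  8.221e+01] [0.8 0.2 0.2] 23.43677838767568
[284. 274.]
[282. 408.]
```

View pics/t1.png

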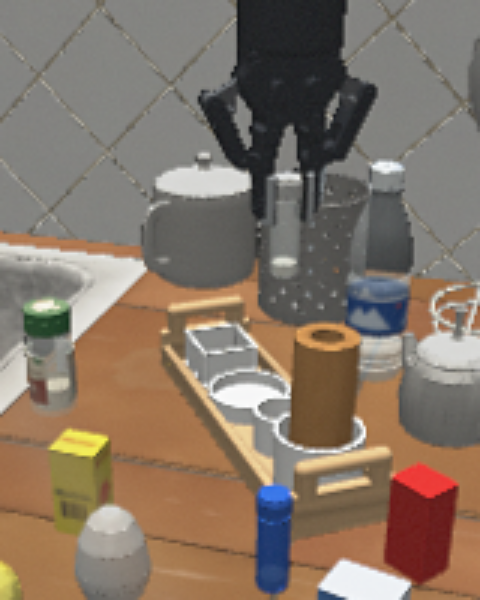

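The tube is held upright, its bottom at about (284,276) in the crop as predicted. I lower it into the narrow cup.

Call:
carry_out(deltas=[[[1.5, 0, -40], [0, 0, 0], 0], [[0, 0, -40], [0, 0, 0], 0], [[0, 0, -30], [0, 0, 0], 0], [[0, 0, -20], [0, 0, 0], 0], [[0, 0, -10], [0, 0, 0], 0], [[0, 0, -5], [0, 0, 0], 0], [[0, 0, -3], [0, 0, 0], 0], [[0, 0, 0], [0, 0, 0], 0]])

```text
clock: 12.72
tool_pos: [638.7, -91.6, 58.8]
tcp_rot: [3.141, 0.0, 1.435]
contact_force: [-0.3, 1.5, -0.0]
grip_width: 23.3
finger_force: 24.8
```

Call:
carry_out(deltas=[[[0, 0, -2], [0, 0, 0], 0], [[0, 0, -1], [0, 0, 0], 0], [[0, 0, 0], [0, 0, 0], 0], [[0, 0, 0], [0, 0, 0], 0]])

```text
clock: 13.22
tool_pos: [638.8, -91.5, 55.7]
tcp_rot: [3.141, 0.0, 1.435]
contact_force: [-0.3, -0.1, 4.6]
grip_width: 23.6
finger_force: 24.9
```

Call:
carry_out(deltas=[[[0, 0, 0], [0, 0, 0], 0.7], [[0, 0, 0], [0, 0, 0], 0.7], [[0, 0, 10], [0, 0, 0], 0.7], [[0, 0, 40], [0, 0, 0], 0.7], [[0, 0, 50], [0, 0, 0], 0.7], [[0, 0, 30], [0, 0, 0], 0.7], [[-38, -5, 0], [0, 0, 10], 0.7], [[-38, -5, 0], [0, 0, 10], 0.8], [[-38, -5, 0], [0, 0, 10], 0.8], [[-38, -5, 0], [0, 0, 10], 0.8]])

```text
clock: 14.48
tool_pos: [485.3, -111.6, 185.8]
tcp_rot: [3.141, 0.001, 2.139]
contact_force: [0.1, 0.1, 0.5]
grip_width: 68.2
finger_force: 0.0
```

Call:
carry_out(deltas=[[[-36, -4, 0], [0, 0, 10.5], 0.8], [[0, 0, -50], [0, 0, 0], 0.8], [[0, 0, 0], [0, 0, 0], 0.8], [[0, 0, 0], [0, 0, 0], 0.8]])

```text
clock: 14.98
tool_pos: [451.7, -115.9, 136.4]
tcp_rot: [3.141, 0.002, 2.316]
contact_force: [-0.3, -0.3, 1.3]
grip_width: 68.5
finger_force: 0.0
```

```bash
python3 - <<'E'
from h import *
s=ctrl.state(); print(s['tool_pos'].round(1),np.degrees(s['tcp_rot']).round(2),s['contact_force'].round(1),s['grip_width'])
i=snap('side'); cv2.imwrite('pics/t2.png',cv2.resize(i['frame'][130:290,220:420,::-1],None,fx=3,fy=3)); 
E
```

```text
[ 451.7 -115.9  136.4] [1.7995e+02 1.0000e-01 1.3270e+02] [-0.3 -0.3  1.3] 68.47425224017267
```

View pics/t2.png

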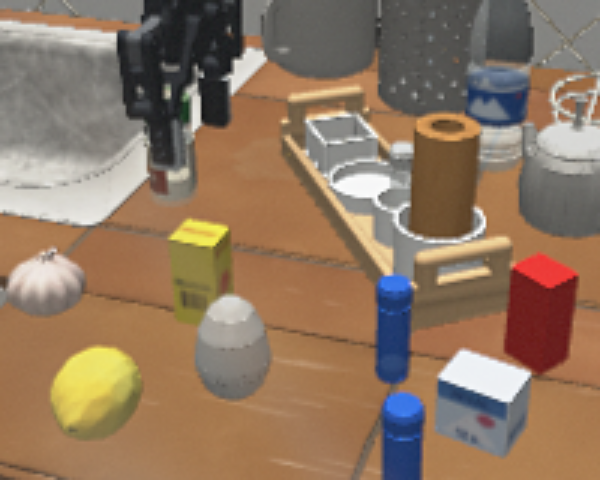

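The tube's cap shows at (402,152) behind the grinder, in its cup. I descend on the yellow carton.

Call:
carry_out(deltas=[[[0, 0, -40], [0, 0, 0], 0.8], [[0, 0, -40], [0, 0, 0], 0.8], [[0, 0, -19], [0, 0, 0], 0.8], [[0, 0, 0], [0, 0, 0], 0.8], [[0, 0, 0], [0, 0, 0], 0], [[0, 0, 0], [0, 0, 0], 0], [[0, 0, 0], [0, 0, 0], 0], [[0, 0, 0], [0, 0, 0], 0], [[0, 0, 0], [0, 0, 0], 0]], grip_force=25)

```text
clock: 16.15
tool_pos: [451.6, -116.0, 37.4]
tcp_rot: [3.14, 0.003, 2.316]
contact_force: [-0.3, 0.5, 6.5]
grip_width: 30.2
finger_force: 31.7
```

Call:
carry_out(deltas=[[[0, 0, 25], [0, 0, 0], 0], [[0, 0, 45], [0, 0, 0], 0], [[0, 0, 50], [0, 0, 0], 0], [[34.5, 29, 0], [0, 0, -8.4], 0], [[34.5, 29, 0], [0, 0, -8.4], 0], [[34.5, 29, 0], [0, 0, -8.4], 0], [[34.5, 29, 0], [0, 0, -8.4], 0], [[34.5, 29, 0], [0, 0, -8.5], 0], [[34.5, 28.5, 0], [0, 0, -8.4], 0], [[0, 0, 0], [0, 0, 0], 0]])

```text
clock: 17.4
tool_pos: [659.4, 60.2, 155.4]
tcp_rot: [3.141, -0.001, 1.437]
contact_force: [-0.7, -0.5, 0.3]
grip_width: 30.5
finger_force: 30.8
```

Call:
carry_out(deltas=[[[0, 0, -30], [0, 0, 0], 0], [[0, 0, 0], [0, 0, 0], 0], [[0, 0, 0], [0, 0, 0], 0]])

```text
clock: 17.77
tool_pos: [657.3, 57.5, 126.9]
tcp_rot: [3.141, 0.0, 1.435]
contact_force: [0.0, 0.6, -0.5]
grip_width: 30.4
finger_force: 30.7
```

```bash
python3 - <<'E'
from h import *
s=ctrl.state(); print(s['tool_pos'].round(1),np.degrees(s['tcp_rot']).round(2),s['contact_force'].round(1),s['grip_width'])
i=snap('side'); cv2.imwrite('pics/c1.png',cv2.resize(i['frame'][80:240,260:420,::-1],None,fx=3.5,fy=3.5)); 
p=s['tool_pos']
for q in((p[0],p[1],p[2]-37.4),(658.6,57.4,44)): print(((proj(i,q)-[260,80]+.5)*3.5).round())
E
```

```text
[657.3  57.5 126.9] [1.7998e+02 1.0000e-02 8.2190e+01] [ 0.   0.6 -0.5] 30.354917649098322
[256. 272.]
[258. 324.]
```

View pics/c1.png

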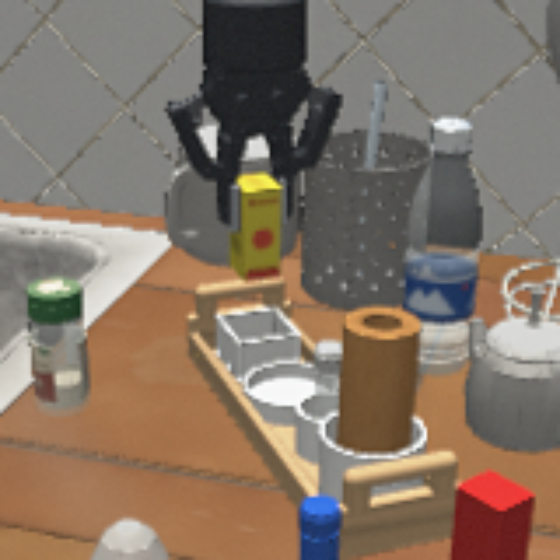

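The carton sits square over its cup, bottom at about (255,272) against the rim at (258,324). I lower it.

Call:
carry_out(deltas=[[[1, 0, -30], [0, 0, 0], 0], [[0, 0, -25], [0, 0, 0], 0], [[0, 0, -12], [0, 0, 0], 0], [[0, 0, -5], [0, 0, 0], 0], [[0, 0, -2], [0, 0, 0], 0], [[0, 0, -2], [0, 0, 0], 0], [[0, 0, 0], [0, 0, 0], 0], [[0, 0, 0], [0, 0, 0], 0]])

```text
clock: 18.82
tool_pos: [658.7, 58.1, 50.5]
tcp_rot: [3.141, -0.0, 1.435]
contact_force: [-0.7, 0.5, -0.3]
grip_width: 30.2
finger_force: 30.8
```

Call:
carry_out(deltas=[[[0, 0, -1.5], [0, 0, 0], 0], [[0, 0, 0], [0, 0, 0], 0], [[0, 0, 0], [0, 0, 0], 0]])

```text
clock: 19.2
tool_pos: [658.7, 58.1, 50.4]
tcp_rot: [3.14, -0.0, 1.435]
contact_force: [-2.8, 0.5, 6.8]
grip_width: 30.6
finger_force: 31.7
```

Call:
carry_out(deltas=[[[0, 0, 0], [0, 0, 0], 0.8], [[0, 0, 0], [0, 0, 0], 0.8], [[0, 0, 10], [0, 0, 0], 0.8], [[0, 0, 40], [0, 0, 0], 0.8], [[0, 0, 50], [0, 0, 0], 0.8], [[0, 0, 30], [0, 0, 0], 0.8], [[-32, -38, 0], [0, 0, 7.2], 1], [[-32, -38, 0], [0, 0, 7.2], 1], [[-32, -38, 0], [0, 0, 7.2], 1], [[-32, -38, 0], [0, 0, 7.2], 1]])

```text
clock: 20.45
tool_pos: [529.6, -95.1, 179.4]
tcp_rot: [3.141, 0.001, 1.942]
contact_force: [-0.5, -0.4, 0.2]
grip_width: 85.2
finger_force: 0.0
```

Call:
carry_out(deltas=[[[-32, -38, 0], [0, 0, 7.2], 1], [[-32, -38, 0], [0, 0, 7.2], 1], [[-28, -35, 0], [0, 0, 7.2], 1], [[0, 0, -50], [0, 0, 0], 1], [[0, 0, 0], [0, 0, 0], 1], [[0, 0, 0], [0, 0, 0], 1]])

```text
clock: 21.2
tool_pos: [439.4, -205.2, 129.9]
tcp_rot: [3.141, 0.002, 2.315]
contact_force: [0.6, -0.1, 0.5]
grip_width: 85.3
finger_force: 0.0
```

```bash
python3 - <<'E'
from h import *
s=ctrl.state(); print(s['tool_pos'].round(1),np.degrees(s['tcp_rot']).round(2),s['contact_force'].round(1),s['grip_width'])
i=snap('side'); cv2.imwrite('pics/c2.png',cv2.resize(i['frame'][90:290,230:420,::-1],None,fx=2.8,fy=2.8)); 
E
```

```text
[ 439.4 -205.2  129.9] [1.7997e+02 9.0000e-02 1.3263e+02] [ 0.6 -0.1  0.5] 85.34560455729
```

View pics/c2.png

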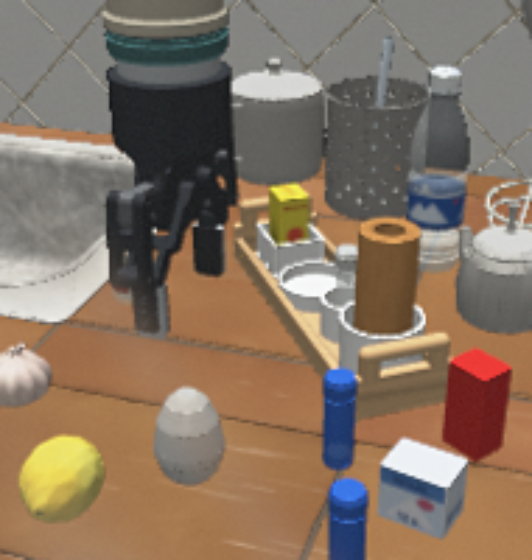

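Grinder, tube and carton are in place. I descend on the timer.

Call:
carry_out(deltas=[[[-1, 0, -40], [0, 0, 0], 1], [[0, 0, -40], [0, 0, 0], 1], [[0, 0, -25], [0, 0, 0], 1], [[0, 0, -10], [0, 0, 0], 1], [[0, 0, 0], [0, 0, 0], 1], [[0, 0, 0], [0, 0, 0], 0], [[0, 0, 0], [0, 0, 0], 0], [[0, 0, 0], [0, 0, 0], 0], [[0, 0, 0], [0, 0, 0], 0], [[0, 0, 0], [0, 0, 0], 0]], grip_force=30)

```text
clock: 22.5
tool_pos: [438.2, -205.5, 15.1]
tcp_rot: [3.141, 0.002, 2.314]
contact_force: [-0.1, 1.3, 6.4]
grip_width: 49.6
finger_force: 30.0
```

Call:
carry_out(deltas=[[[0, 0, 15], [0, 0, 0], 0], [[0, 0, 25], [0, 0, 0], 0], [[0, 0, 35], [0, 0, 0], 0], [[0, 0, 35], [0, 0, 0], 0], [[35, 31.5, 0], [0, 0, -8.4], 0], [[35, 31.5, 0], [0, 0, -8.4], 0], [[35, 31.5, 0], [0, 0, -8.4], 0], [[35, 31.5, 0], [0, 0, -8.4], 0], [[35, 31.5, 0], [0, 0, -8.4], 0], [[35, 31, 0], [0, 0, -8.4], 0]])

```text
clock: 23.75
tool_pos: [648.2, -15.3, 123.8]
tcp_rot: [3.142, 0.0, 1.43]
contact_force: [0.6, -0.6, -1.7]
grip_width: 50.1
finger_force: 31.9
```

Call:
carry_out(deltas=[[[0, 0, -20], [0, 0, 0], 0], [[0, 0, -20], [0, 0, 0], 0], [[0, 0, 0], [0, 0, 0], 0], [[0, 0, 0], [0, 0, 0], 0]])

```text
clock: 24.25
tool_pos: [647.8, -16.7, 84.4]
tcp_rot: [3.14, 0.0, 1.434]
contact_force: [0.7, -0.5, -1.2]
grip_width: 50.1
finger_force: 31.9
```

```bash
python3 - <<'E'
from h import *
s=ctrl.state(); print(s['tool_pos'].round(1),np.degrees(s['tcp_rot']).round(2),s['contact_force'].round(1),s['grip_width'])
i=snap('side'); cv2.imwrite('pics/e1.png',cv2.resize(i['frame'][80:240,260:420,::-1],None,fx=3.5,fy=3.5)); 
p=s['tool_pos']
for q in((p[0],p[1],p[2]-15.1),(p[0],p[1],p[2]-15.1+72),(648.3,-16.9,27)): print(((proj(i,q)-[260,80]+.5)*3.5).round())
E
```

```text
[647.8 -16.7  84.4] [179.93   0.    82.19] [ 0.7 -0.5 -1.2] 50.10910615716162
[291. 332.]
[292. 242.]
[291. 382.]
```

View pics/e1.png

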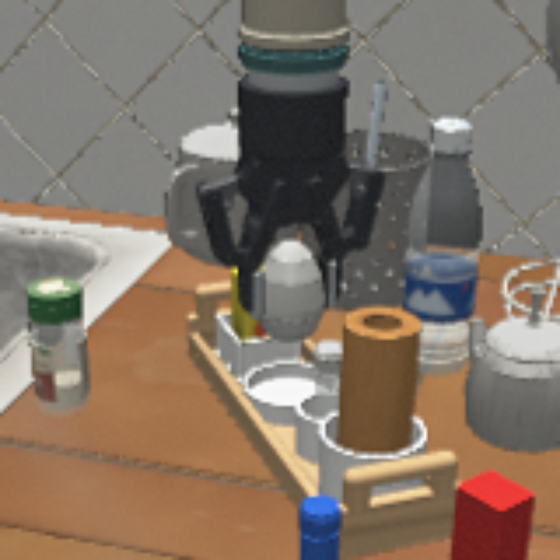

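The timer hangs upright over the low dish, bottom at about (292,338) in the crop against the dish rim at (291,382). I lower it.

Call:
carry_out(deltas=[[[0, 0, -20], [0, 0, 0], 0], [[0, 0, -20], [0, 0, 0], 0], [[0, 0, -8], [0, 0, 0], 0], [[0, 0, -4], [0, 0, 0], 0], [[0, 0, -2], [0, 0, 0], 0], [[0, 0, 0], [0, 0, 0], 0], [[0, 0, 0], [0, 0, 0], 0]])

```text
clock: 25.18
tool_pos: [647.8, -16.5, 30.2]
tcp_rot: [3.141, 0.0, 1.435]
contact_force: [-0.4, 0.4, -1.6]
grip_width: 50.0
finger_force: 31.9
```

Call:
carry_out(deltas=[[[0, 0, -2], [0, 0, 0], 0], [[0, 0, 0], [0, 0, 0], 0], [[0, 0, 0], [0, 0, 0], 0]])

```text
clock: 25.55
tool_pos: [647.9, -16.5, 28.2]
tcp_rot: [3.14, -0.0, 1.435]
contact_force: [-0.2, -0.4, 2.4]
grip_width: 49.7
finger_force: 32.2
```

Call:
carry_out(deltas=[[[0, 0, 0], [0, 0, 0], 1], [[0, 0, 0], [0, 0, 0], 1], [[0, 0, 0], [0, 0, 0], 1], [[0, 0, 20], [0, 0, 0], 1], [[0, 0, 40], [0, 0, 0], 1], [[0, 0, 50], [0, 0, 0], 1], [[0, 0, 50], [0, 0, 0], 1], [[-50, 0, 0], [0, 0, 0], 1], [[-50, 0, 0], [0, 0, 0], 1], [[-50, 0, 0], [0, 0, 0], 1]])

```text
clock: 26.8
tool_pos: [495.9, -16.5, 187.7]
tcp_rot: [3.141, 0.0, 1.435]
contact_force: [0.4, 0.5, 0.5]
grip_width: 85.2
finger_force: 0.0
```

Call:
carry_out(deltas=[[[-50, 0, 40], [0, 0, 0], 1], [[-50, 0, 40], [0, 0, 0], 1], [[0, 0, 0], [0, 0, 0], 1], [[0, 0, 0], [0, 0, 0], 1]])

```text
clock: 27.3
tool_pos: [400.3, -16.5, 265.7]
tcp_rot: [3.14, -0.0, 1.435]
contact_force: [0.4, -0.0, -0.5]
grip_width: 85.7
finger_force: 0.0
```

```bash
python3 - <<'E'
from h import *
s=ctrl.state(); print(s['tool_pos'].round(1),s['contact_force'].round(1))
i=snap('side')['frame'][140:260,290:400,::-1]; t=snap('top')['frame'][105:225,215:405,::-1]
a=cv2.resize(i,None,fx=4,fy=4); b=cv2.resize(t,(346*190//190,219)); b=cv2.resize(t,None,fx=1.85,fy=1.85,interpolation=2)
o=np.zeros((480,800,3),np.uint8); o[:,:440]=a; o[:b.shape[0],440:440+b.shape[1]]=b; cv2.imwrite('pics/end.png',o)
E
```

```text
[400.3 -16.5 265.7] [ 0.4 -0.  -0.5]
```

View pics/end.png

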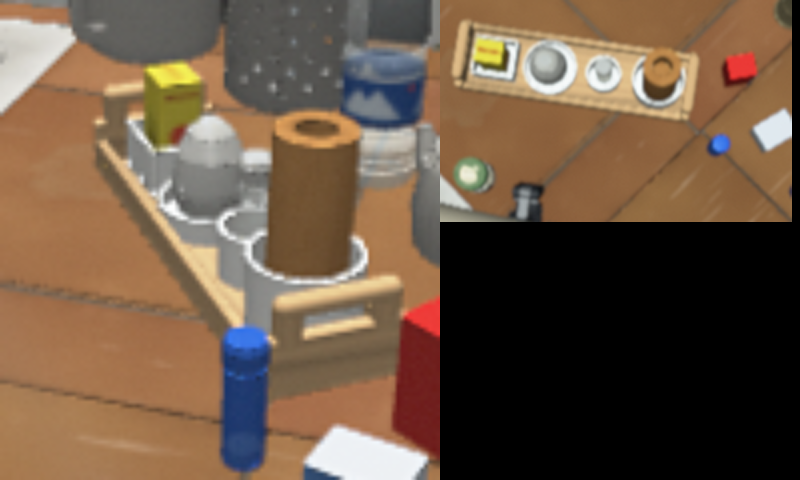

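All four stand upright in their holders (carton at (172,105), timer (207,170), tube cap (257,165) and grinder (313,195) in the picture), and the spice jar and squat carton are where they were. I hand the job in.

```bash
python3 -c "
from workcell import ctrl; print(ctrl.sign_off())"
```

```text
the job is handed in; nothing more can be done
None
```

The grinder, glass tube, tall yellow carton and timer each stand upright in their holders, the squat carton and spice jar were not touched, and the job is handed in at about 27 s; the hand-in gave no verdict.

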